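# Set the strip jig's fence to a feeler and return the feeler to its kit tray

## Robot

A 6-joint arm with a two-finger parallel gripper is mounted at the origin on a cart in front of the work surface, level with it; the furniture and walls round the work are solid. World frame = base frame: x ahead of the robot, y to its left, z up, the work surface at z = 0. Lengths are in m, angles in rad, forces in N, time in s.
With the tool pointing down it reaches from about 0.35 to 0.775 m from the base axis. Payload 7.3 kg.
Tool frame: the origin (TCP) lies between the finger pads; the fingertips stand 8 mm ahead of it and the grasp point (between the pads) lies 11 mm behind it (robot.nose_length is the distance from the TCP to the fingertips, in m); z points along the fingers, y is the line along which they close (so a half turn about z gives the same grasp; the last joint's range is limited). The gripper opens to 92 mm and grips with 3 to 60 N. Pads are 19 mm wide; open, the fingers measure 130 mm over their backs; the gripper's body (75 mm by 190 mm) begins 47 mm behind the grasp point.
Start: joints at [-1.452, 0.342, 1.524, -0, 1.275, -0.146], TCP at [0.137, -0.507, 0.235] pointing down, gripper open.
Joint ranges: [-2.53, 2.53], [-0.77, 2.02], [0.04, 2.7], [-1, 4.14], [0.28, 2.66], [-3.11, 3.11]. Speed limits (rad/s): [2.57, 2.57, 3.14, 3.14, 3.14, 3.14].

## Interface

Orientations are given as [roll, pitch, yaw] about the fixed x, y, z axes, in that order (R = Rz(yaw) Ry(pitch) Rx(roll)).
In Python, from cell import robot gives the robot as it stands. The module is installed in compiled form; this text tells all that it offers.
- The arm moves only by the shell command python3 -m jog 'ROWS' [FORCE]. ROWS is JSON, a list that holds one entry, the list of rows, each a list of 5 numbers: the gripper's target within -1 to 1 (fully open at 1, half-way at 0, shut at -1), then the shift along the tool's x, y, z in m, then the turn about the tool's z in rad. A call has 1 to 5 rows; each row is the pose to reach, as a shift and turn from the pose commanded when the call began, along the tool's axes at that moment; what a row does not reach only later rows make up. A row lasts 1/12 s, in which the tool goes at most 41.7 mm and 7.16 degrees, less where a joint would pass 70% of its speed; a pose out of reach is approached as far as the arm can. A call with a gripper value outside its range is refused whole. The fingers move at their own pace and stop on an object; FORCE is the grip in N (left out, the last holds). Time passes only in rows, so rows that repeat a pose let the fingers close. It gives the time, the measured TCP pose, the force, the opening and the grip force at its end, in the units of the state.
- robot.observe(): the state, without advancing time (a new reading comes with each control period).
- robot.read_camera(name): name is "scene" or "side" or "wrist"; returns the picture (400x640x3 uint8, red, green, blue); there is no depth.
- robot.camera_model(name): a dict with "camera_matrix" (3x3 intrinsics, pixels), "position" and "attitude" of the camera in the world; the wrist camera has in their place "mount" (4x4, takes a point from camera to tool coordinates, whose origin is the TCP and whose axes are the flange's). Camera axes: x right, y down, z forward; pixel columns grow to the right and rows downward; lengths in m; the calibration is good to about 2 mm. A picture is of the moment at which its call begins: read the wrist's pose just before it. camera_model takes no time and is no camera call.
- robot.hand_in(): hands the job in; it is judged then, once.
The state is a dict: "time": time; "qpos": joint angles; "qvel": joint speeds; "joint_efforts": joint torques, N m; "tool_pos": TCP position; "tool_rot": TCP orientation; "contact_force": force on the tool from outside, world axes, zero at the start; "torque": the same for the moment, N m; "opening": finger opening in m; "grip_force": force on a finger pad.
Only numpy, scipy, OpenCV 4.12 (cv2) and the standard library are available. Lean on these libraries where they do the work, as an engineer would, in place of code of your own. Each camera call takes 0.05 s, during which the arm holds its last target. There are 200 camera calls.

## Task

Set the gap of the sloping strip jig with the yellow feeler: slide its blade up the bed, lying on the slope, between the two fences until the tip has passed right under the bridge and the end of its handle sits at the ledge, close the sliding fence on it until the blade is just snug between both fences, then grip the feeler again and draw it straight out, feeling it drag, so that the gap stays set to the blade. Lay the feeler upright in the empty middle place of the kit tray, blade between the ribs and pointing the same way as the others, and leave the other feelers and the things lying about undisturbed.

Things in the scene. Friction and masses are not known exactly. Their poses are not given: they have to be found in the camera images.
- feeler: yellow-handled feeler, 150 mm long, 0.08 kg, standing on edge: square handle 64 long x 22 x 22 mm, steel blade 86 long x 10 thick x 20 high. Origin: centre of the handle's underside; x along the blade (handle's rear end at x = -32 mm, blade from 32 to 118 mm), y across the thickness, z up. Grip across the handle's 22 mm from above.
- feeler_tip (a point): middle of the end face of the yellow feeler's blade, 118 mm from the feeler's origin along x and 10 mm above its underside
- bed: white sloping bed of the strip jig, fixed, 200 mm wide, 25 degrees steep, rising away from the robot to x = 204 mm. Frame tilted with it: origin on the surface, middle of the lower edge; x up the slope, y left across the bed, z square off the surface. A ledge 6 mm high at x = -10 to 0 mm: a feeler's rear end rests there so that it stays on the slope when let go.
- fence (a joint): blue sliding fence, right of the fixed one; value: clear gap between the fences' faces, in m (0 = closed, up to 0.045). It stays where it is left and takes about 6 N to slide. 18 mm wide, 20 mm high, bed x = 80 to 190 mm. A sprung brass shoe (bed x = 100 to 132 mm) stands 2.5 mm proud of its face and yields with up to 2 N, so that a snug blade drags; press on until the fence itself meets the blade.
- fence_thumb (a point): centre of the outer (right) face of the black thumb block on the lower end of the sliding fence, the place to push it toward the fixed fence (bed +y): block 26 mm along the slope (bed x = 80 to 106 mm) x 18 mm wide, its top 48 mm and this point 34 mm above the bed
- tray: wooden kit tray, fixed, 180 x 190 mm, board 8 mm thick. Origin: centre of its underside; z up; x the way the blades point. Places at y = +62 (thin feeler), 0 (empty, for the yellow one) and -62 mm (thick feeler). Blades stand between pairs of ribs (x = 10 to 70 mm, 22 mm apart, 12 mm high over the board); an end rim 16 mm high lies at x = 82 to 90 mm.
- fixed_face (a point): lower end of the guiding face of the fixed aluminium fence, 10 mm above the bed (bed x = 80, y = +10 mm); the fence is 20 mm wide and high, lies left of this face and runs up the slope to bed x = 190 mm; the blade goes in right of it
- bridge (a point): middle of the underside of the dark steel bridge that crosses the whole bed: 34 to 46 mm above the surface, bed x = 114 to 136 mm, on posts at y = +-93 mm; the blade goes in under it lengthwise
- tray_place (a point): where the yellow feeler's origin belongs: on the board in the tray's empty middle place, tray x = -45, y = 0, z = 8 mm
- feeler_thin: green-handled feeler in the tray, as the yellow one but with a blade 6 mm thick; same frame
- feeler_thick: red-handled feeler in the tray, as the yellow one but with a blade 14 mm thick; same frame
- jar_red: screw-lid glass jar with red contents and black lid, 44 mm across, 52 mm high; origin centre of underside
- tape: roll of masking tape lying flat, 104 mm across, 25 mm high; origin centre of underside
- pliers: blue-handled pliers lying flat, 55 x 180 x 11 mm; origin about the middle of the underside
- glass_blue: blue fused glass tile, 54 x 54 x 10 mm; origin centre of underside
- glass_amber: amber fused glass tile, 54 x 54 x 10 mm; origin centre of underside

How it is judged:
By the outcome, as a careful person would: the job done as asked, in the order asked, and still so for the second after the job is handed in, with the robot touching nothing.
It also fails if it takes over 72 s, if anything falls off the work surface, if the arm or the gripper's body presses on something with over 40 N, if the wrist force passes 120 N, or if a joint passes its speed limit or range.

## Working session

There is one attempt and no reset: what is moved stays moved. The work goes in short steps, Python scripts to look and compute and a shell command to move; the robot and the scene stay as the last step left them, time stands still between calls to the robot, and variables do not carry over. Pictures are saved under pics/ and viewed, at most 10 in all, crops included, and the job is handed in when it is done.

```bash
mkdir -p pics; ls; python3 - <<'E'
from cell import robot
import cv2
print(robot.observe())
for n in("scene","side","wrist"):
    m=robot.camera_model(n); print(n,m)
    cv2.imwrite(f"pics/{n}0.png",robot.read_camera(n)[:,:,::-1])
E
```

```text
pics
{'time': 0.0, 'qpos': array([-1.45203434e+00,  3.42717679e-01,  1.52502748e+00, -9.75586841e-07,
        1.27539534e+00, -1.45990883e-01]), 'qvel': array([ 0.00097462, -0.00030006, -0.0004595 , -0.00024434,  0.00044075,
        0.00037172]), 'joint_efforts': array([-1.73217118e-04, -4.31237948e+01, -2.44224787e+01,  7.18365703e-02,
        5.58960834e-02, -1.28235056e-04]), 'tool_pos': array([ 0.13735516, -0.50629984,  0.23404392]), 'tool_rot': array([-3.14006114e+00, -2.24245955e-04,  2.64752987e-01]), 'contact_force': array([-0.79578234,  0.63927824,  0.21973036]), 'torque': array([-0.05067241, -0.03744386,  0.01269109]), 'grip_force': 0.0, 'opening': 0.09163307284105426}
scene {'camera_matrix': array([[407.59901892,   0.        , 315.89532468],
       [  0.        , 407.59901892, 199.18838944],
       [  0.        ,   0.        ,   1.        ]]), 'position': array([-0.13601378,  0.51565296,  0.94544776]), 'attitude': array([-2.34071704e+00,  6.70374857e-05, -2.21172059e+00])}
side {'camera_matrix': array([[409.76821193,   0.        , 320.46384834],
       [  0.        , 409.76821193, 202.35035234],
       [  0.        ,   0.        ,   1.        ]]), 'position': array([ 0.48492858, -0.98011711,  0.5331804 ]), 'attitude': array([-1.97494884e+00, -1.96986776e-03, -8.80501536e-02])}
wrist {'camera_matrix': array([[288.08988153,   0.        , 319.14423534],
       [  0.        , 288.08988153, 205.90398925],
       [  0.        ,   0.        ,   1.        ]]), 'mount': array([[ 2.00901652e-04, -9.59252691e-01, -2.82549527e-01,
         7.45062265e-02],
       [ 9.99999967e-01,  1.48036004e-04,  2.08450925e-04,
         6.51154714e-04],
       [-1.58129608e-04, -2.82549559e-01,  9.59252689e-01,
        -1.50774554e-01],
       [ 0.00000000e+00,  0.00000000e+00,  0.00000000e+00,
         1.00000000e+00]])}
```

View pics/scene0.png

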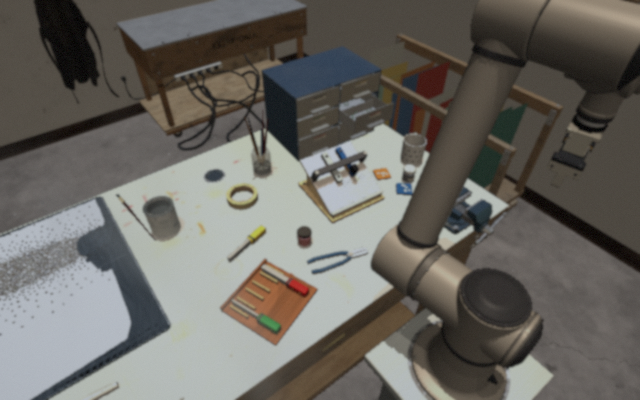

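View pics/side0.png

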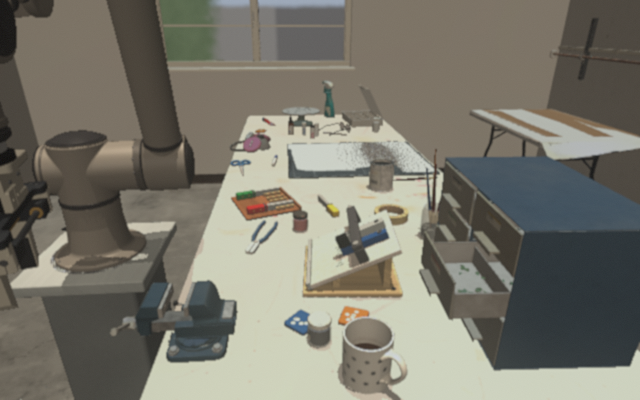

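The scene view shows the yellow feeler (handle ~(258,233), blade tip ~(231,260)), the tray with corners (262,262), (317,290), (275,343), (222,308), and the jig around (340,185). The side view confirms this layout.

```bash
cat > h.py <<'E'
import numpy as np, cv2
from scipy.spatial.transform import Rotation as R
from cell import robot
def cam(n,st=None):
    m=robot.camera_model(n)
    if n!="wrist": return m["camera_matrix"],R.from_euler("xyz",m["attitude"]).as_matrix(),np.array(m["position"])
    st=st or robot.observe()
    Rt=R.from_euler("xyz",st["tool_rot"]).as_matrix(); M=m["mount"]
    return m["camera_matrix"],Rt@M[:3,:3],np.array(st["tool_pos"])+Rt@M[:3,3]
def ray(c,uv):
    K,Rc,p=c; d=Rc@np.linalg.inv(K)@np.array([*uv,1.]); return p,d
def atz(c,uv,z): p,d=ray(c,uv); return p+d*(z-p[2])/d[2]
def proj(c,P):
    K,Rc,p=c; q=(np.atleast_2d(P)-p)@Rc@K.T; return q[:,:2]/q[:,2:]
E
python3 - <<'E'
from h import *
c=cam("scene")
for n,uv,z in [("yel rear",(265,229),.011),("yel tip",(230,260),.01),("t1",(262,262),.008),("t2",(317,290),.008),("t3",(275,343),.008),("t4",(222,308),.008),("jar lid",(304,231),.052),("bedlow L",(330,218),.0),("bedlow R",(382,195),.0),("bed top L",(303,155),.09),("bridge a",(315,172),.1),("bridge b",(366,155),.1)]: print(n,atz(c,uv,z).round(3))
im=cv2.imread("pics/scene0.png")[130:280,250:450]
cv2.imwrite("pics/c1.png",cv2.resize(im,None,fx=4,fy=4,interpolation=cv2.INTER_CUBIC))
E
```

```text
yel rear [0.625 0.143 0.011]
yel tip [0.584 0.285 0.01 ]
t1 [0.525 0.215 0.008]
t2 [0.356 0.145 0.008]
t3 [0.297 0.316 0.008]
t4 [0.46  0.375 0.008]
jar lid [0.517 0.072 0.052]
bedlow L [ 0.55  -0.052  0.   ]
bedlow R [ 0.529 -0.258  0.   ]
bed top L [ 0.77  -0.106  0.09 ]
bridge a [ 0.665 -0.078  0.1  ]
bridge b [ 0.633 -0.268  0.1  ]
```

View pics/c1.png

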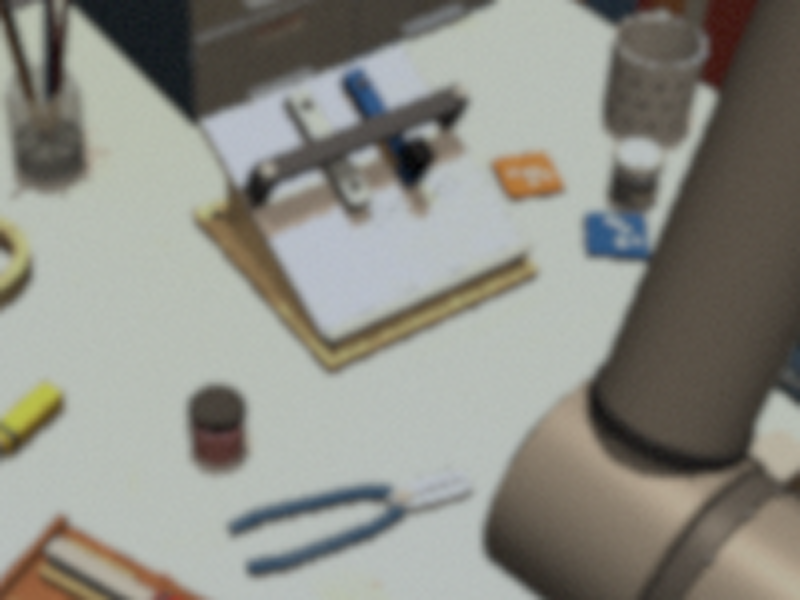

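The crop shows the jig: the lower bed edge runs roughly from (330,335) to (535,260). The white fixed fence, the blue fence and the thumb (415,158) sit under the bridge. I'll move over the jig for a wrist view.

```bash
python3 -m jog '[[[1,0.04,-0.02,0,0],[1,0.08,-0.04,0,0],[1,0.12,-0.06,0,0],[1,0.16,-0.079,0,0],[1,0.16,-0.079,0,0]]]' 
python3 -m jog '[[[1,0.04,-0.02,0,0],[1,0.08,-0.04,0,0],[1,0.12,-0.06,0,0],[1,0.16,-0.079,0,0],[1,0.16,-0.079,0,0]]]' 
python3 -m jog '[[[1,0.04,-0.02,-0.01,0.1],[1,0.08,-0.04,-0.02,0.2],[1,0.12,-0.06,-0.03,0.3],[1,0.165,-0.079,-0.03,0.365],[1,0.165,-0.079,-0.03,0.365]]]' 
python3 -m jog '[[[1,0,0,0,0],[1,0,0,0,0],[1,0,0,0,0]]]' 
python3 - <<'E'
from h import *
im=robot.read_camera("wrist")[:,:,::-1]
cv2.imwrite("pics/w1.png",cv2.resize(im,(800,500),interpolation=cv2.INTER_CUBIC))
s=robot.observe();print(s["tool_pos"],s["tool_rot"],s["time"])
E
```

```text
time: 0.57
tool_pos: [0.274, -0.3849, 0.2346]
tool_rot: [-3.14, -0.001, 0.268]
contact_force: [-0.0, -0.1, -0.1]
opening: 0.0917
grip_force: 0.0
time: 0.98
tool_pos: [0.4079, -0.2671, 0.2347]
tool_rot: [-3.141, -0.001, 0.268]
contact_force: [-0.6, 0.5, -0.4]
opening: 0.0916
grip_force: 0.0
time: 1.4
tool_pos: [0.5463, -0.1486, 0.2651]
tool_rot: [-3.141, -0.002, -0.101]
contact_force: [-1.0, 0.1, -0.4]
opening: 0.0916
grip_force: 0.0
time: 1.65
tool_pos: [0.5427, -0.1519, 0.2642]
tool_rot: [3.141, 0.001, -0.1]
contact_force: [0.7, 0.0, 0.3]
opening: 0.0918
grip_force: 0.0
[ 0.5425521  -0.15216249  0.26441983] [ 3.14126695e+00  1.04205549e-03 -1.01265826e-01] 1.7
```

View pics/w1.png

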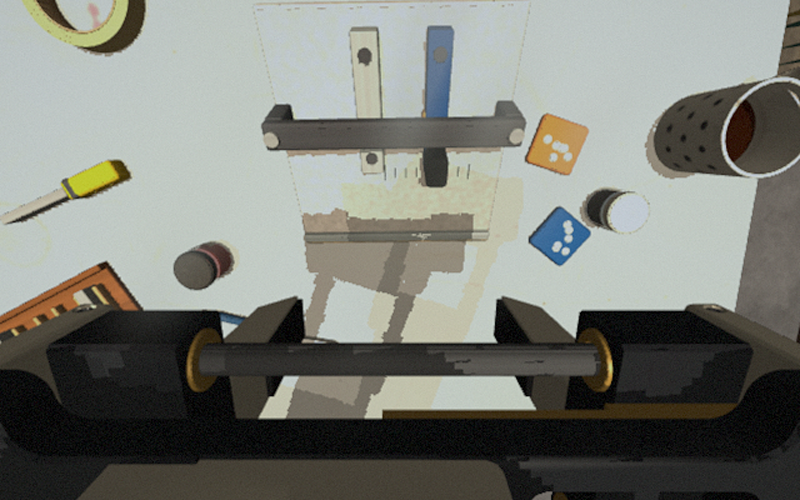

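The wrist view shows the whole jig:
- Bed top corners at (256,4) and (528,2), ledge at (305–489, ~232).
- Fixed fence with its lower end at (361–383,173), blue fence top end at (428–453,27), bridge screws at (271,136) and (516,136).
- The yellow handle at (62–130,160–200).

I'll fit the jig pose by reprojection.

```bash
cat > jig.py <<'E'
from h import *
from scipy.optimize import least_squares
def TB(p):
    return R.from_euler("zy",[p[3],-np.deg2rad(25)]).as_matrix(), np.array(p[:3])
def b2w(p,P): M,t=TB(p); return np.atleast_2d(P)@M.T+t
E
python3 - <<'E'
from jig import *
c=cam("wrist")
obs=[((256,4),(204,100,0)),((528,2),(204,-100,0)),((305,232),(0,100,6)),((489,230),(0,-100,6)),((361,173),(80,30,20)),((383,172),(80,10,20)),((350,28),(190,30,20)),((379,27),(190,10,20)),((271,136),(125,93,46)),((516,136),(125,-93,46))]
uv=np.array([o[0] for o in obs])/1.25; P=np.array([o[1] for o in obs])/1000
f=lambda p:(proj(c,b2w(p,P))-uv).ravel()
r=least_squares(f,[.54,-.155,.01,-.1],loss="soft_l1"); p=r.x
print("jig",p.round(4)); print(f(p).reshape(-1,2).round(1).tolist())
np.save("jig.npy",p)
g=lambda q:(proj(c,b2w(p,[[.19,.01-q[0],.02],[.19,-.008-q[0],.02],[.08,-.008-q[0],.048],[.08,.010-q[0],.048]]))[:2]-np.array([[428,27],[453,26]])/1.25).ravel()
print("gap",least_squares(g,[.03]).x)
for n,v,z in [("yel rear top corners",(121,160),.022),("",(130,178),.022),("front top",(66,182),.022),("front top2",(73,198),.022),("tip",(3,220),.02)]: print(n,atz(c,np.array(v)/1.25,z).round(4))
print(TB(p)[0].round(3))
E
```

```text
jig [ 0.536  -0.1481  0.0277 -0.0917]
[[-3.1, -1.0], [0.9, -0.6], [-2.6, 2.1], [-2.2, -0.1], [0.4, -0.8], [0.5, -0.3], [0.6, 1.7], [0.2, 2.3], [2.0, 0.5], [-1.1, -2.8]]
gap [0.03441067]
yel rear top corners [0.6375 0.1311 0.022 ]
 [0.6184 0.1275 0.022 ]
front top [0.6213 0.197  0.022 ]
front top2 [0.604  0.1956 0.022 ]
tip [0.5882 0.2832 0.02  ]
[[ 0.903  0.083 -0.423]
 [-0.092  0.996  0.   ]
 [ 0.421  0.039  0.906]]
```

```bash
python3 -m jog '[[[1,0.01,-0.04,0,0],[1,0.02,-0.08,0,0],[1,0.03,-0.12,0,0],[1,0.04,-0.16,0,0],[1,0.05,-0.2,0,0]]]' >/dev/null
python3 -m jog '[[[1,0,-0.04,0,-0.12],[1,0,-0.08,0,-0.24],[1,0,-0.109,0,-0.36],[1,0,-0.109,0,-0.48],[1,0,-0.109,0,-0.6]]]' >/dev/null
python3 -m jog '[[[1,0,0,0.02,-0.12],[1,0,0,0.04,-0.24],[1,0,0,0.06,-0.36],[1,0,0,0.08,-0.48],[1,0,0,0.1,-0.6]]]'  >/dev/null
python3 -m jog '[[[1,0,0,0.02,-0.12],[1,0,0,0.04,-0.24],[1,0,0,0.04,-0.36],[1,0,0,0.04,-0.48],[1,0,0,0.04,-0.6]]]' >/dev/null
python3 -m jog '[[[1,0,0,0,-0.12],[1,0,0,0,-0.12],[1,0,0,0,-0.12],[1,0,0,0,-0.12]]]'
python3 - <<'E'
from h import *
im=robot.read_camera("wrist")[:,:,::-1]
cv2.imwrite("pics/w2.png",cv2.resize(im,(800,500),interpolation=cv2.INTER_CUBIC))
E
```

```text
time: 3.7
tool_pos: [0.6242, 0.1504, 0.1249]
tool_rot: [3.142, 0.0, 1.815]
contact_force: [0.8, 0.5, -0.4]
opening: 0.0917
grip_force: 0.0
```

View pics/w2.png

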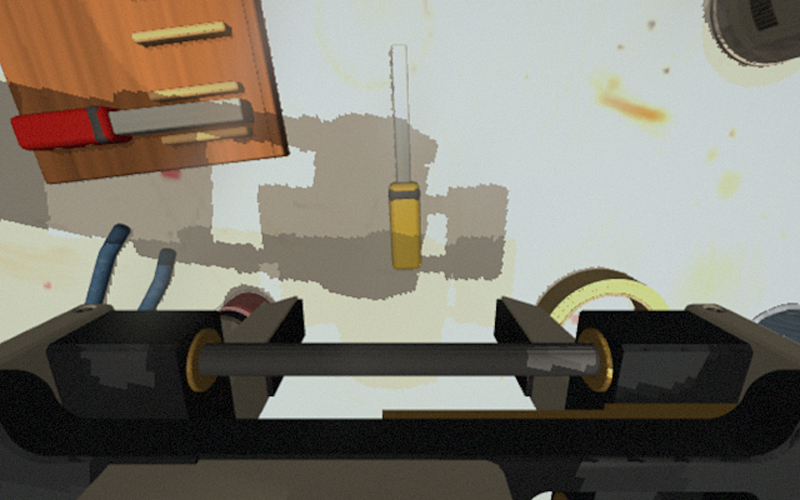

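The feeler is straight ahead: handle top spans columns 390–420 and rows 183–268, blade tip at (399,45). I can also see the red feeler and the tray corner at (288,154).

```bash
python3 - <<'E'
from h import *
c=cam("wrist"); s=robot.observe()
a=[atz(c,np.array(v)/1.25,z) for v,z in [((406,268),.022),((404.5,182),.022),((399,45),.02)]]
print([x.round(4) for x in a])
y=np.arctan2(*(a[2]-a[0])[1::-1]); u=np.array([np.cos(y),np.sin(y)])
o1=a[0][:2]+.032*u; o2=a[2][:2]-.118*u; print("yaw",y,o1,o2)
g=(o1+o2)/2-.014*u; d=g-s["tool_pos"][:2]; t=s["tool_rot"][2]
print("shift tool", d@[np.cos(t),np.sin(t)], d@[np.sin(t),-np.cos(t)],"turn",t-y, s["tool_pos"])
for v in [(288,154),(50,183),(258,0)]: print(atz(c,np.array(v)/1.25,.008).round(4))
E
```

```text
[array([0.6293, 0.1444, 0.022 ]), array([0.6127, 0.2048, 0.022 ]), array([0.5885, 0.2859, 0.02  ])]
yaw 1.851595668533101 [0.6203999  0.17517713] [0.6211592  0.17254453]
shift tool 0.009320959626204365 0.0028491219622876897 turn -0.035464112581973906 [0.62415936 0.1506753  0.12481171]
[0.5276 0.2025 0.008 ]
[0.3622 0.1401 0.008 ]
[0.494  0.2917 0.008 ]
```

```bash
python3 -m jog '[[[0,0.0095,0.003,0.02,-0.035],[0,0.0095,0.003,0.06,-0.035],[0,0.0095,0.003,0.08,-0.035],[0,0.0095,0.003,0.09,-0.035],[0,0.0095,0.003,0.09,-0.035]]]' >/dev/null
python3 -m jog '[[[0,0,0,0.012,0],[0,0,0,0.023,0],[0,0,0,0.023,0]]]'
python3 -m jog '[[[-1,0,0,0,0],[-1,0,0,0,0],[-1,0,0,0,0],[-1,0,0,0,0],[-1,0,0,0,0]]]' 20
python3 -m jog '[[[-1,0,0,0,0],[-1,0,0,0,0]]]' 20
```

```text
time: 4.42
tool_pos: [0.6241, 0.1611, 0.0103]
tool_rot: [-3.14, -0.0, 1.854]
contact_force: [-0.5, 0.3, -0.7]
opening: 0.0471
grip_force: 0.0
time: 4.83
tool_pos: [0.6252, 0.1614, 0.0124]
tool_rot: [3.14, 0.0, 1.855]
contact_force: [0.6, -0.5, 1.6]
opening: 0.022
grip_force: 20.0
time: 5.0
tool_pos: [0.6252, 0.1614, 0.0124]
tool_rot: [3.14, 0.0, 1.855]
contact_force: [0.1, -0.4, 4.1]
opening: 0.0213
grip_force: 20.0
```

```bash
python3 -m jog '[[[-0.2,0,0,0,0],[-0.2,0,0,0,0],[-0.2,0,0,-0.003,0],[-0.2,0,0,-0.006,0],[-0.2,0,0,-0.006,0]]]' >/dev/null
python3 -m jog '[[[-1,0,0,0,0],[-1,0,0,0,0],[-1,0,0,0,0],[-1,0,0,0,0],[-1,0,0,0,0]]]' 25
python3 -m jog '[[[-1,0,0,-0.03,0],[-1,0,0,-0.06,0],[-1,0,0,-0.1,0],[-1,0,0,-0.13,0],[-1,0,0,-0.16,0]]]'
python3 -m jog '[[[-1,-0.025,-0.02,0,0],[-1,-0.05,-0.04,0,0],[-1,-0.075,-0.06,0,0],[-1,-0.1,-0.085,0,0],[-1,-0.128,-0.107,0,0]]]' >/dev/null
python3 -m jog '[[[-1,-0.025,-0.02,0,0.1],[-1,-0.05,-0.04,0,0.2],[-1,-0.075,-0.06,0,0.3],[-1,-0.1,-0.085,0,0.4],[-1,-0.128,-0.107,0,0.5]]]'
python3 -m jog '[[[-1,0,0,0,0.12],[-1,0,0,0,0.24],[-1,0,0,0,0.36],[-1,0,0,0,0.48],[-1,0,0,0,0.6]]]' >/dev/null
python3 -m jog '[[[-1,0,0,0,0.12],[-1,0,0,0,0.24],[-1,0,0,0,0.36],[-1,0,0,0,0.48],[-1,0,0,0,0.6]]]' >/dev/null
python3 -m jog '[[[-1,0,0,0,0.12],[-1,0,0,0,0.247],[-1,0,0,0,0.247],[-1,0,0,0,0.247],[-1,0,0,0,0.247]]]'
python3 - <<'E'
from h import *
im=robot.read_camera("wrist")[:,:,::-1]
cv2.imwrite("pics/w3.png",cv2.resize(im,(800,500),interpolation=cv2.INTER_CUBIC))
E
```

```text
time: 5.83
tool_pos: [0.6247, 0.1613, 0.0176]
tool_rot: [-3.141, 0.0, 1.855]
contact_force: [-0.4, 1.0, -0.7]
opening: 0.0214
grip_force: 25.0
time: 6.25
tool_pos: [0.6246, 0.1613, 0.1796]
tool_rot: [3.141, 0.0, 1.855]
contact_force: [1.2, 0.2, -1.7]
opening: 0.0216
grip_force: 25.0
time: 7.08
tool_pos: [0.4896, -0.1452, 0.1776]
tool_rot: [-3.141, -0.0, 1.35]
contact_force: [1.0, -0.9, -0.9]
opening: 0.0219
grip_force: 25.0
time: 8.33
tool_pos: [0.4909, -0.1443, 0.1776]
tool_rot: [-3.142, 0.0, -0.089]
contact_force: [1.2, -0.2, -1.1]
opening: 0.022
grip_force: 25.0
```

View pics/w3.png

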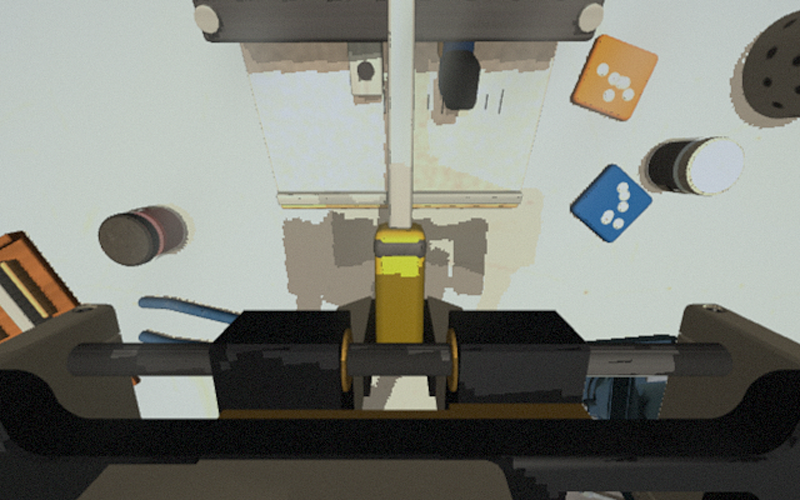

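The feeler is held straight (blade columns 388–412). The ledge's top edge runs (278,192)–(521,192), the fixed fence's lower end is at (351–383,96), and the bridge screws are at (207,18) and (591,17). I'll refine the jig pose.

```bash
python3 - <<'E'
from jig import *
c=cam("wrist"); s=robot.observe(); p0=np.load("jig.npy")
obs=[((278,192),(0,100,6)),((521,192),(0,-100,6)),((351,95),(80,30,20)),((382.5,97),(80,10,20)),((207,18),(125,93,46)),((591,17),(125,-93,46)),((365,71),(88.5,20,20))][:6]
uv=np.array([o[0] for o in obs])/1.25; P=np.array([o[1] for o in obs])/1000
f=lambda p:(proj(c,b2w(p,P))-uv).ravel()
p=least_squares(f,p0,loss="soft_l1").x
print("jig",p.round(4),f(p).reshape(-1,2).round(1).tolist()); print("old res",f(p0).reshape(-1,2).round(1).tolist())
pm=(p+p0)/2; np.save("jig2.npy",p)
# thumb top lower-left/right corners px (439,..),(480,..)
for q in (p,pm):
    u=np.array([np.cos(q[3]),np.sin(q[3])]); v=np.array([-u[1],u[0]]); d=s["tool_pos"][:2]-q[:2]
    print("tool s,y",d@u,d@v,"h",s["tool_pos"][2]-q[2],"dyaw",s["tool_rot"][2]-q[3])
    g=lambda w:(proj(c,b2w(q,[[.08,w[0],.048],[.08,w[0]-.018,.048]]))-np.array([[441,107],[477,107]])/1.25).ravel()
    r=least_squares(g,[-.02]); print("thumb left y",r.x,r.fun)
E
```

```text
jig [ 0.5346 -0.1488  0.0324 -0.0836] [[-4.8, 4.1], [0.6, 0.7], [0.1, 1.2], [0.6, -0.7], [0.9, -0.7], [-1.5, -0.6]]
old res [[-4.3, 1.5], [-1.7, -0.5], [0.5, -0.1], [0.6, -1.8], [4.4, -1.9], [-5.1, 1.0]]
tool s,y -0.04383899812485264 0.0007635500027369872 h 0.1452896683390552 dyaw -0.005635270320667213
thumb left y [-0.02397256] [ 1.85223247  3.65099859 -1.78817922  3.38726885]
tool s,y -0.0445105647859955 0.00019694309097764161 h 0.14762954738171238 dyaw -0.0016208318384226539
thumb left y [-0.02439431] [ 1.97123642  3.12535851 -1.94399736  2.96815412]
```

```bash
python3 -m jog '[[[-1,0,0,0.03,0],[-1,0,0,0.06,0],[-1,0,0,0.075,0],[-1,0,0,0.075,0]]]' 20
for i in 1 2 ; do python3 -m jog '[[[-1,0,0,0.006,0],[-1,0,0,0.012,0],[-1,0,0,0.018,0],[-1,0,0,0.018,0]]]' 15; done
python3 - <<'E'
from h import *
a=robot.read_camera("side")[:,:,::-1]; b=robot.read_camera("wrist")[:,:,::-1]
x=cv2.resize(a[190:320,220:440],None,fx=2.3,fy=2.3,interpolation=cv2.INTER_CUBIC)
y=cv2.resize(b[0:290,160:480],(x.shape[1]*3//5,x.shape[0]))
cv2.imwrite("pics/s1.png",np.hstack([x,y[:, :800-x.shape[1]]]))
E
```

```text
time: 8.72
tool_pos: [0.489, -0.1435, 0.0997]
tool_rot: [-3.14, 0.006, -0.09]
contact_force: [-1.0, 0.7, -1.2]
opening: 0.0219
grip_force: 20.0
time: 9.05
tool_pos: [0.491, -0.1444, 0.0843]
tool_rot: [3.142, 0.0, -0.092]
contact_force: [-0.1, 0.6, -1.4]
opening: 0.0218
grip_force: 15.0
time: 9.38
tool_pos: [0.4903, -0.1441, 0.0655]
tool_rot: [-3.141, 0.002, -0.092]
contact_force: [0.7, 0.3, -0.5]
opening: 0.0217
grip_force: 15.0
```

View pics/s1.png

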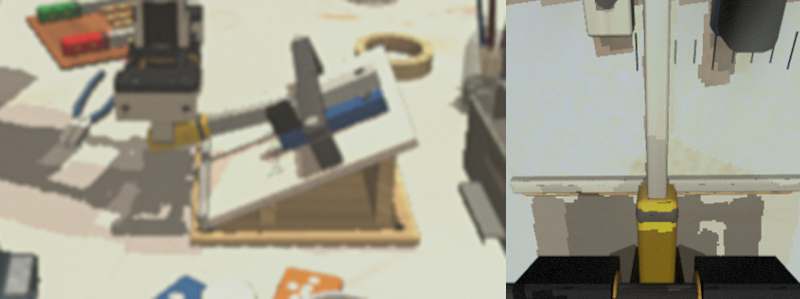

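The side view shows the feeler has begun to pivot nose-up, with its tip resting on the bed. I'll keep lowering it.

```bash
python3 -m jog '[[[-1,0.001,0,0.006,0],[-1,0.001,0,0.012,0],[-1,0.002,0,0.016,0],[-1,0.002,0,0.018,0],[-1,0.002,0,0.018,0]]]' 15
for i in 1 2 3; do python3 -m jog '[[[-1,0,0,0.003,0],[-1,0,0,0.003,0],[-1,0,0,0.003,0]]]' 15 | grep -E "pos|force:"; done
```

```text
time: 9.9
tool_pos: [0.493, -0.1445, 0.0482]
tool_rot: [-3.142, 0.0, -0.092]
contact_force: [0.2, 0.1, -0.0]
opening: 0.0219
grip_force: 15.0
tool_pos: [0.4931, -0.1446, 0.0457]
contact_force: [0.0, -0.1, 0.0]
grip_force: 15.0
tool_pos: [0.493, -0.1446, 0.0427]
contact_force: [0.5, -0.7, -0.5]
grip_force: 15.0
tool_pos: [0.4929, -0.1446, 0.0396]
contact_force: [-0.4, -0.1, 0.3]
grip_force: 15.0
```

```bash
python3 -m jog '[[[-1,0.006,0,-0.002,0],[-1,0.013,0,-0.0045,0],[-1,0.02,0,-0.0065,0],[-1,0.027,0,-0.009,0],[-1,0.027,0,-0.009,0]]]' 15 | grep -E "pos|force:"
python3 -m jog '[[[-1,0.006,0,-0.002,0],[-1,0.013,0,-0.004,0],[-1,0.02,0,-0.0065,0],[-1,0.027,0,-0.0085,0],[-1,0.027,0,-0.0085,0]]]' 15 | grep -E "pos|force:"
python3 - <<'E'
from h import *
a=robot.read_camera("side")[:,:,::-1]; b=robot.read_camera("wrist")[:,:,::-1]
x=cv2.resize(a[190:320,220:440],None,fx=2.3,fy=2.3,interpolation=cv2.INTER_CUBIC)
y=cv2.resize(b[0:290,160:480],(x.shape[1]*3//5,x.shape[0]))
cv2.imwrite("pics/s2.png",np.hstack([x,y[:, :800-x.shape[1]]]))
E
```

```text
tool_pos: [0.5219, -0.1474, 0.0495]
contact_force: [0.9, -0.7, 3.7]
grip_force: 15.0
tool_pos: [0.5437, -0.1486, 0.0572]
contact_force: [-14.0, 2.5, 12.4]
grip_force: 15.0
```

View pics/s2.png

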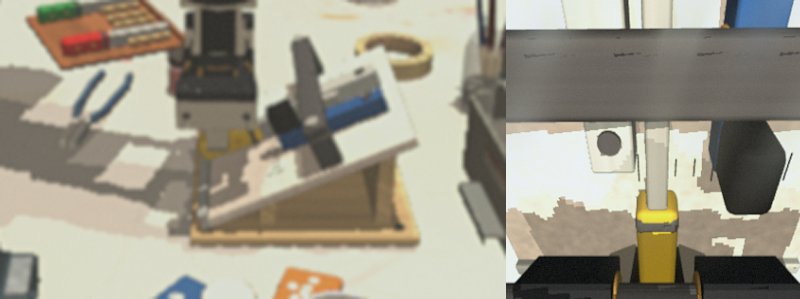

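```bash
python3 -m jog '[[[-1,0,0,-0.002,0],[-1,0,0,-0.004,0],[-1,0,0,-0.004,0]]]' 15 | grep -E "pos|force:"
python3 -m jog '[[[-1,0,0,-0.001,0],[-1,0,0,-0.002,0],[-1,0,0,-0.002,0]]]' 15 | grep -E "pos|force:"
python3 - <<'E'
from jig import *
print(robot.observe()["torque"])
c=cam("wrist"); 
b=robot.read_camera("wrist")[:,:,::-1].copy()
cv2.imwrite("pics/s3.png",cv2.resize(b[0:260,200:460],None,fx=2.3,fy=2.3,interpolation=cv2.INTER_CUBIC))
E
```

```text
tool_pos: [0.5475, -0.1497, 0.0617]
contact_force: [0.4, -0.3, -1.9]
grip_force: 15.0
tool_pos: [0.547, -0.1496, 0.0633]
contact_force: [0.3, 1.1, -0.3]
grip_force: 15.0
[0.0004698  0.05961533 0.00384249]
```

View pics/s3.png

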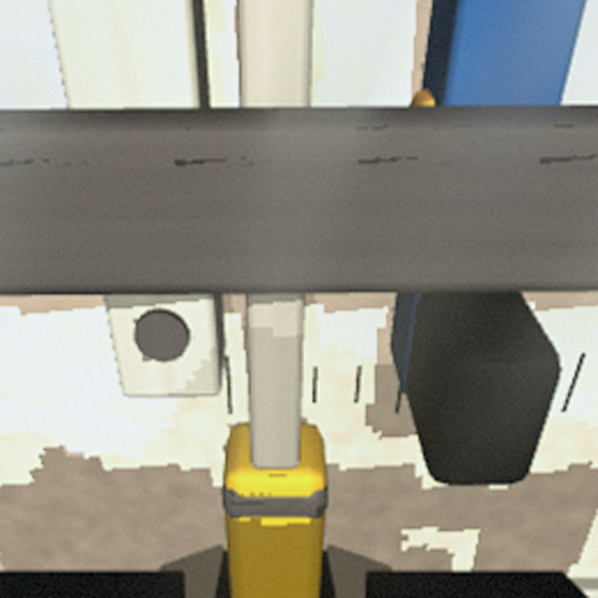

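```bash
python3 -m jog '[[[-1,0.002,-0.001,-0.001,0],[-1,0.005,-0.001,-0.002,0],[-1,0.005,-0.001,-0.002,0]]]' 15 | grep -E "pos|force:"
for i in 1 2 3 ; do python3 -m jog '[[[-1,0,0,0.002,0],[-1,0,0,0.002,0]]]' 10 | grep -E "pos|ct_force:"; done
```

```text
tool_pos: [0.5527, -0.1491, 0.0655]
contact_force: [-0.3, -0.1, -1.1]
grip_force: 15.0
tool_pos: [0.5517, -0.1489, 0.0628]
contact_force: [0.5, -1.2, -1.1]
tool_pos: [0.5516, -0.1489, 0.0607]
contact_force: [-0.5, 0.7, -2.5]
tool_pos: [0.5518, -0.149, 0.059]
contact_force: [-1.0, 0.4, -0.2]
```

```bash
for i in 1 2 3 4; do python3 -m jog '[[[-1,0,0,0.0015,0],[-1,0,0,0.0015,0]]]' 10 | grep -E "pos|ct_force:"; done
```

```text
tool_pos: [0.552, -0.149, 0.0576]
contact_force: [-0.4, 0.2, -0.2]
tool_pos: [0.5519, -0.149, 0.0561]
contact_force: [0.1, -0.3, -0.0]
tool_pos: [0.5521, -0.1491, 0.0553]
contact_force: [-0.6, 0.4, 4.3]
tool_pos: [0.5524, -0.1491, 0.0546]
contact_force: [-2.3, 1.2, 8.8]
```

```bash
python3 -m jog '[[[-1,0,0,-0.001,0],[-1,0,0,-0.001,0]]]' 10 | grep -E "pos|ct_force:"
for i in 1 2 3 4; do python3 -m jog '[[[-1,-0.0015,0,0.0007,0],[-1,-0.0015,0,0.0007,0]]]' 10 | grep -E "pos|ct_force:"; done
```

```text
tool_pos: [0.5518, -0.149, 0.0543]
contact_force: [0.2, 0.2, -0.5]
tool_pos: [0.5506, -0.149, 0.0537]
contact_force: [0.8, 0.4, 4.9]
tool_pos: [0.5489, -0.1488, 0.053]
contact_force: [0.4, 0.1, 5.4]
tool_pos: [0.5482, -0.1488, 0.0526]
contact_force: [3.5, 0.1, 4.8]
tool_pos: [0.5481, -0.1488, 0.0526]
contact_force: [6.0, 0.8, 6.0]
```

```bash
python3 -m jog '[[[-0.4,0,0,0,0],[-0.4,0,0,0,0],[-0.3,0,0,0,0],[-0.3,0,0,0,0]]]' | grep -E "time|pos|force:|open"
python3 -m jog '[[[-0.3,0,0,-0.03,0],[-0.3,0,0,-0.06,0],[-0.3,0,0,-0.1,0],[-1,0.03,0.035,-0.1,0],[-1,0.056,0.075,-0.1,0]]]' 20 | grep -E "pos|ct_force:"
python3 -m jog '[[[-1,0,0,0,0],[-1,0,0,0,0],[-1,0,0,0,0],[-1,0,0,0,0]]]' | grep -E "pos|ct_force:|open"
python3 - <<'E'
from h import *
a=robot.read_camera("side")[:,:,::-1]; b=robot.read_camera("wrist")[:,:,::-1]
x=cv2.resize(a[170:300,250:430],None,fx=2.4,fy=2.4,interpolation=cv2.INTER_CUBIC)
y=cv2.resize(b[0:290,60:380],(800-x.shape[1],x.shape[0]))
cv2.imwrite("pics/s4.png",np.hstack([x,y]))
E
```

```text
time: 14.72
tool_pos: [0.5451, -0.1482, 0.0507]
contact_force: [-0.1, -0.5, -0.0]
opening: 0.0319
grip_force: 0.0
tool_pos: [0.5916, -0.2187, 0.1553]
contact_force: [0.8, 0.5, -1.0]
tool_pos: [0.589, -0.2181, 0.1508]
contact_force: [0.3, -0.3, 0.9]
opening: 0.0014
```

View pics/s4.png

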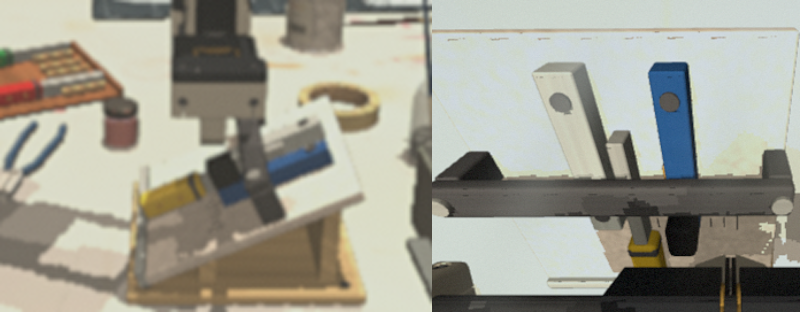

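The side and wrist views show the feeler lying on the slope: rear at the ledge, blade between the fences, tip visible beyond the bridge. Next I'll lower the closed fingers beside the thumb and push.

```bash
python3 -m jog '[[[-1,0.0095,0.01,0,0],[-1,0.0095,0.01,0,0],[-1,0.0095,0.01,0.02,0],[-1,0.0095,0.01,0.04,0],[-1,0.0095,0.01,0.055,0]]]' | grep -E "pos|ct_force:|open"
python3 -m jog '[[[-1,0,0,0,0],[-1,0,0,0,0]]]' | grep -E "pos|ct_force:|open"
for i in 1 2 3; do python3 -m jog '[[[-1,0,-0.002,0,0],[-1,0,-0.004,0,0]]]' | grep -E "pos|ct_force:"; done
```

```text
tool_pos: [0.5976, -0.2289, 0.0953]
contact_force: [-0.4, 0.3, -0.7]
opening: 0.0001
tool_pos: [0.5977, -0.2291, 0.096]
contact_force: [-0.8, 0.9, 0.5]
opening: 0.0005
tool_pos: [0.5994, -0.226, 0.098]
contact_force: [0.4, -0.3, 0.4]
tool_pos: [0.5995, -0.2218, 0.0974]
contact_force: [-0.1, -0.7, -0.2]
tool_pos: [0.5995, -0.2177, 0.0968]
contact_force: [-0.1, 0.2, 0.6]
```

```bash
for i in 1 2 3 4 5; do python3 -m jog '[[[-1,0,-0.002,0,0],[-1,0,-0.004,0,0]]]' | grep -E "pos|ct_force:"; done
```

```text
tool_pos: [0.5998, -0.2148, 0.0966]
contact_force: [-2.5, -5.8, 0.3]
tool_pos: [0.6001, -0.2114, 0.0966]
contact_force: [-0.9, -5.9, 0.3]
tool_pos: [0.6004, -0.2075, 0.0966]
contact_force: [-1.1, -5.6, -0.2]
tool_pos: [0.6007, -0.2036, 0.0966]
contact_force: [-1.2, -6.2, 0.1]
tool_pos: [0.6011, -0.1996, 0.0966]
contact_force: [-1.9, -5.7, -0.2]
```

```bash
for i in 1 2 3 4 5 6; do python3 -m jog '[[[-1,0,-0.0006,0,0],[-1,0,-0.0012,0,0]]]' | grep -E "pos|ct_force:"; done
```

```text
tool_pos: [0.6012, -0.1983, 0.0966]
contact_force: [-1.9, -6.7, 0.2]
tool_pos: [0.6013, -0.1972, 0.0966]
contact_force: [-1.1, -6.5, -0.2]
tool_pos: [0.6014, -0.1961, 0.0966]
contact_force: [-2.0, -5.5, -0.7]
tool_pos: [0.6015, -0.1949, 0.0966]
contact_force: [-1.6, -7.0, 0.8]
tool_pos: [0.6016, -0.1937, 0.0966]
contact_force: [-1.3, -5.8, 0.1]
tool_pos: [0.6017, -0.1926, 0.0966]
contact_force: [-1.9, -6.9, -0.1]
```

```bash
for i in 1 2 3 4 5 6; do python3 -m jog '[[[-1,0,-0.0005,0,0],[-1,0,-0.0009,0,0],[-1,0,-0.0009,0,0]]]' | grep -E "pos|ct_force:"; done
```

```text
tool_pos: [0.6017, -0.1918, 0.0966]
contact_force: [-1.0, -6.6, 0.8]
tool_pos: [0.6018, -0.191, 0.0966]
contact_force: [-2.2, -7.4, 0.9]
tool_pos: [0.6019, -0.1901, 0.0966]
contact_force: [-2.2, -7.8, 1.2]
tool_pos: [0.6019, -0.1897, 0.0966]
contact_force: [-2.1, -8.8, -0.1]
tool_pos: [0.6019, -0.1897, 0.0967]
contact_force: [-2.9, -11.4, 0.2]
tool_pos: [0.6019, -0.1896, 0.0967]
contact_force: [-3.9, -15.3, -0.6]
```

```bash
python3 -m jog '[[[-1,0,0.01,0,0],[-1,0,0.015,0,0],[-1,0,0.015,-0.04,0],[-1,0,0.015,-0.06,0],[-1,0,0.015,-0.06,0]]]' | grep -E "pos|ct_force:"
python3 -m jog '[[[-0.3,-0.02,-0.02,0,0],[-0.2,-0.04,-0.04,0,0],[-0.2,-0.057,-0.055,0,0],[-0.2,-0.057,-0.055,0,0],[-0.2,-0.057,-0.055,0,0]]]' | grep -E "pos|ct_force:|open"
python3 - <<'E'
from jig import *
c=cam("wrist"); s=robot.observe(); p=np.load("jig.npy"); M,t=TB(p)
im=robot.read_camera("wrist"); h=cv2.cvtColor(im,cv2.COLOR_RGB2HSV)
m=cv2.inRange(h,(22,120,60),(34,255,255)); n,l,st,ce=cv2.connectedComponentsWithStats(m)
i=1+st[1:,4].argmax(); print(st[i],ce[i])
m=(l==i)
# top-face midline per row, intersect plane bed z=22mm
for r in range(st[i,1]+12,st[i,1]+st[i,3],8):
    x=np.where(m[r])[0]
    if len(x)<5: continue
    o=[]
    for u in (x.min(),x.max()+1):
        a,d=ray(c,(u,r)); nn=M[:,2]; q=a+d*((t+nn*.022-a)@nn)/(d@nn); o.append((M.T@(q-t)).round(4)[:2])
    print(r,o,((o[0]+o[1])/2).round(4))
print(s["tool_pos"],s["tool_rot"])
E
```

```text
tool_pos: [0.6035, -0.2014, 0.1617]
contact_force: [0.9, 0.0, 1.0]
tool_pos: [0.549, -0.1395, 0.1564]
contact_force: [0.2, 0.1, 0.1]
opening: 0.0291
[313 183  25  43 967] [324.6204757  203.58738366]
195 [array([0.0384, 0.015 ]), array([ 0.0379, -0.0059])] [0.0382 0.0046]
203 [array([0.0292, 0.0142]), array([ 0.0287, -0.0064])] [0.029  0.0039]
211 [array([0.0196, 0.0151]), array([ 0.019 , -0.0069])] [0.0193 0.0041]
219 [array([0.0094, 0.0142]), array([ 0.0088, -0.0065])] [0.0091 0.0039]
[ 0.54903334 -0.13953053  0.15644878] [-3.14133298e+00  1.18753827e-04 -9.09443268e-02]
```

```bash
python3 -m jog '[[[-0.1,0,0.005,0.02,0],[-0.1,0,0.005,0.05,0],[-0.1,0,0.005,0.08,0],[-0.1,0,0.005,0.085,0],[-0.1,0,0.005,0.085,0]]]' | grep -E "pos|ct_force:|open"
python3 -m jog '[[[-0.1,0,0,0,0],[-0.1,0,0,0,0]]]' | grep -E "pos|ct_force:|open"
```

```text
tool_pos: [0.5481, -0.1456, 0.0693]
contact_force: [1.2, 0.4, 1.0]
opening: 0.0415
tool_pos: [0.5503, -0.1461, 0.0731]
contact_force: [-0.1, -0.1, -0.2]
opening: 0.0413
```

```bash
python3 -m jog '[[[-0.1,-0.002,-0.001,0.01,0],[-0.1,-0.002,-0.001,0.019,0],[-0.1,-0.002,-0.001,0.019,0],[-0.1,-0.002,-0.001,0.019,0]]]' | grep -E "pos|ct_force:|open"
for i in 1 2; do python3 -m jog '[[[-1,0,0,0,0],[-1,0,0,0,0],[-1,0,0,0,0]]]' 3 | grep -E "pos|force:|open"; done
```

```text
tool_pos: [0.5471, -0.1443, 0.0528]
contact_force: [1.0, -0.6, 0.7]
opening: 0.0412
tool_pos: [0.5473, -0.1444, 0.0529]
contact_force: [-0.2, 0.1, 0.9]
opening: 0.0256
grip_force: 0.0
tool_pos: [0.5472, -0.1443, 0.0528]
contact_force: [0.5, 0.9, 3.5]
opening: 0.0219
grip_force: 3.0
```

```bash
python3 -m jog '[[[-1,0,0,0,0],[-1,0,0,0,0],[-1,0,0,0,0]]]' 15 | grep -E "pos|force:|open"
python3 -m jog '[[[-1,-0.001,0,-0.0025,0],[-1,-0.002,0,-0.005,0],[-1,-0.003,0,-0.0078,0],[-1,-0.003,0,-0.0078,0]]]' 15 | grep -E "pos|force:|open"
for i in 1 2; do python3 -m jog '[[[-1,-0.003,0,0.0014,0],[-1,-0.006,0,0.0028,0],[-1,-0.009,0,0.0042,0]]]' 15 | grep -E "pos|ct_force:|open"; done
```

```text
tool_pos: [0.5473, -0.1443, 0.0528]
contact_force: [-0.5, 0.3, 6.3]
opening: 0.0218
grip_force: 15.0
tool_pos: [0.5435, -0.1438, 0.0604]
contact_force: [1.4, 1.1, -1.5]
opening: 0.0219
grip_force: 15.0
tool_pos: [0.5347, -0.1431, 0.0559]
contact_force: [2.1, 0.3, -0.3]
opening: 0.0217
tool_pos: [0.5258, -0.1423, 0.0517]
contact_force: [3.3, 0.2, -0.2]
opening: 0.022
```

```bash
for i in 1 2; do python3 -m jog '[[[-1,-0.0045,0,0.0021,0],[-1,-0.009,0,0.0042,0],[-1,-0.0135,0,0.0063,0],[-1,-0.018,0,0.0084,0]]]' 15 | grep -E "pos|ct_force:"; done
for i in 1 2; do python3 -m jog '[[[-1,-0.006,0,0.001,0],[-1,-0.012,0,0.001,0],[-1,-0.018,0,0.001,0]]]' 15 | grep -E "pos|ct_force:"; done
python3 -m jog '[[[-1,0,0,0,0],[-1,0,0,0,0],[-1,-0.01,0,-0.02,0],[-1,-0.02,0,-0.05,0],[-1,-0.02,0,-0.09,0]]]' 20
```

```text
tool_pos: [0.5077, -0.1407, 0.0432]
contact_force: [1.3, 0.3, 0.2]
tool_pos: [0.489, -0.1387, 0.0345]
contact_force: [-0.9, 0.2, -1.9]
tool_pos: [0.4714, -0.1372, 0.0338]
contact_force: [-0.2, -0.1, -0.8]
tool_pos: [0.4537, -0.1356, 0.033]
contact_force: [0.4, -0.2, -0.9]
time: 24.95
tool_pos: [0.4315, -0.1327, 0.1219]
tool_rot: [-3.139, 0.007, -0.092]
contact_force: [0.7, 0.0, -1.8]
opening: 0.0215
grip_force: 20.0
```

The blade came out with a 2–3 N drag. Next is the tray.

```bash
python3 -m jog '[[[-1,-0.01,-0.036,-0.02,0],[-1,-0.02,-0.073,-0.04,0],[-1,-0.03,-0.11,-0.06,0],[-1,-0.042,-0.146,-0.08,0],[-1,-0.054,-0.182,-0.1,0]]]' 20 | grep pos
python3 -m jog '[[[-1,-0.01,-0.036,0,-0.09],[-1,-0.02,-0.073,0,-0.18],[-1,-0.03,-0.11,0,-0.27],[-1,-0.042,-0.146,0,-0.36],[-1,-0.054,-0.182,0,-0.453]]]' 20 | grep pos
python3 -m jog '[[[-1,0,0,0,0],[-1,0,0,0,0],[-1,0,0,0,0]]]' 20
python3 - <<'E'
from h import *
c=cam("wrist"); im=robot.read_camera("wrist"); cv2.imwrite("pics/w5.png",im[:,:,::-1])
h=cv2.cvtColor(im,cv2.COLOR_RGB2HSV)
ctr=np.array([.4113,.2602]); y=.361; u=np.array([np.cos(y),np.sin(y)]); v=np.array([-u[1],u[0]])
def W(x,yy,z): return np.r_[ctr+x*u+yy*v,z]
for n,P in [("t1",W(.09,-.095,.008)),("t4",W(.09,.095,.008)),("board",W(0,.03,.008)),("rib",W(.04,.012,.02)),("rim",W(.086,.03,.024))]:
    q=proj(c,P)[0]; i,j=q.round().astype(int); print(n,q.round(), h[j,i] if 0<=j<400 and 0<=i<640 else None)
m=cv2.inRange(h,(3,90,50),(18,255,255)); n,l,st,ce=cv2.connectedComponentsWithStats(m)
k=1+st[1:,4].argmax(); hull=cv2.convexHull(np.argwhere(l==k)[:,::-1].astype(np.int32))
ap=cv2.approxPolyDP(hull,4,True)[:,0]; print(st[k])
for a in ap:
    w=atz(c,a,.008)[:2]; print(a, w.round(4), "tray", ((w-ctr)@u).round(4), ((w-ctr)@v).round(4))
E
```

```text
tool_pos: [0.3983, 0.0484, 0.2213]
tool_pos: [0.3612, 0.2351, 0.2204]
time: 26.03
tool_pos: [0.3617, 0.2331, 0.22]
tool_rot: [3.141, 0.0, 0.361]
contact_force: [0.5, -0.2, -0.4]
opening: 0.0217
grip_force: 20.0
t1 [395.  56.] [ 23  17 181]
t4 [228.  55.] [ 83   9 225]
board [288. 137.] [ 12 164 215]
rib [301. 101.] [ 16 127 173]
rim [284.  56.] [ 12  44 184]
[ 229   57   79  151 8210]
[295 207] [0.319  0.2502] tray -0.0899 0.0232
[242 207] [0.2944 0.3153] tray -0.0899 0.0929
[229  57] [0.4608 0.3796] tray 0.0884 0.0942
[303  57] [0.4906 0.3007] tray 0.0885 0.0099
[307 181] [0.3572 0.2473] tray -0.0551 0.007
```

```bash
python3 - <<'E'
from h import *
c=cam("wrist"); im=cv2.imread("pics/w5.png")[:,:,::-1]
h=cv2.cvtColor(np.ascontiguousarray(im),cv2.COLOR_RGB2HSV)
ctr=np.array([.4113,.2602]); y=.361; u=np.array([np.cos(y),np.sin(y)]); v=np.array([-u[1],u[0]])
m=cv2.inRange(h,(3,90,50),(18,255,255)); n,l,st,ce=cv2.connectedComponentsWithStats(m)
for k in [i for i in range(1,n) if st[i,4]>400]:
    hull=cv2.convexHull(np.argwhere(l==k)[:,::-1].astype(np.int32)); ap=cv2.approxPolyDP(hull,4,True)[:,0]; print(st[k])
    for a in ap:
        w=atz(c,a,.008)[:2]; print(a, "tray", ((w-ctr)@u).round(4), ((w-ctr)@v).round(4))
r=cv2.inRange(h,(13,40,150),(30,135,255)); n,l,st,ce=cv2.connectedComponentsWithStats(r)
for k in range(1,n):
    if st[k,4]>60:
        w=atz(c,ce[k],.02)[:2]; print("rib?",st[k],((w-ctr)@u).round(4), ((w-ctr)@v).round(4))
# edge profile rows across ribs
P=lambda x,yy:proj(c,np.r_[ctr+x*u+yy*v,.02])[0]
for yy in np.arange(-.045,.046,.003):
    i,j=P(.03,yy).round().astype(int); print(round(yy,3),h[j,i].tolist(),end=' ')
print(); t=robot.observe(); d=t["tool_pos"][:2]-ctr; print("tool in tray",d@u,d@v)
E
```

```text
[ 229   57   79  151 8210]
[295 207] tray -0.0898 0.0227
[242 207] tray -0.0897 0.0923
[229  57] tray 0.0886 0.0934
[303  57] tray 0.0885 0.0091
[307 181] tray -0.0551 0.0064
[ 330   57   67  152 6710]
[395  57] tray 0.0884 -0.0957
[385 206] tray -0.0886 -0.0955
[342 208] tray -0.0913 -0.0391
[330 181] tray -0.0552 -0.023
[334  57] tray 0.0885 -0.0262
[588  59  52 106 703]
[639 164] tray -0.0339 -0.412
[588 135] tray 0.0017 -0.3384
[639  59] tray 0.086 -0.3745
rib? [581  56  59 114 960] 0.0268 -0.3511
rib? [ 306   66   28   97 1074] 0.0228 -0.0104
rib? [375  72   9  59 288] 0.0396 -0.0779
rib? [243  75   8  55 242] 0.0402 0.0739
rib? [268  75   7  55 248] 0.0389 0.0459
rib? [298  75   6  55 225] 0.0414 0.0121
rib? [352  75   7  56 270] 0.0395 -0.05
rib? [228 166  12  35 163] -0.0522 0.0982
rib? [230 193  68  54 789] -0.1043 0.0649
-0.045 [12, 157, 174] -0.042 [12, 149, 187] -0.039 [12, 147, 185] -0.036 [12, 144, 183] -0.033 [12, 140, 187] -0.03 [12, 140, 209] -0.027 [12, 142, 208] -0.024 [12, 131, 169] -0.021 [20, 43, 185] -0.018 [18, 45, 203] -0.015 [20, 43, 200] -0.012 [19, 44, 196] -0.009 [20, 43, 202] -0.006 [19, 39, 207] -0.003 [20, 41, 206] 0.0 [21, 39, 202] 0.003 [20, 35, 204] 0.006 [20, 41, 150] 0.009 [15, 121, 135] 0.012 [15, 129, 172] 0.015 [13, 154, 177] 0.018 [13, 164, 208] 0.021 [12, 164, 212] 0.024 [13, 167, 212] 0.027 [12, 162, 214] 0.03 [13, 168, 208] 0.033 [13, 166, 206] 0.036 [13, 166, 211] 0.039 [12, 173, 209] 0.042 [13, 171, 118] 0.045 [28, 104, 209] 
tool in tray -0.05593831948071996 -0.008452650084020576
```

```bash
python3 -m jog '[[[-1,-0.002,-0.007,0.03,0],[-1,-0.002,-0.007,0.07,0],[-1,-0.002,-0.007,0.11,0],[-1,-0.002,-0.007,0.15,0],[-1,-0.002,-0.007,0.17,0]]]' 20 | grep pos
python3 -m jog '[[[-1,0,0,0,0],[-1,0,0,0,0],[-1,0,0,0,0]]]' 20 | grep -E "pos|ct_force"
python3 - <<'E'
from h import *
t=robot.observe(); y=.362; u=np.array([np.cos(y),np.sin(y)]); v=np.array([-u[1],u[0]])
d=t["tool_pos"][:2]-np.array([.4113,.2602]); print("tool in tray",d@u,d@v,t["tool_rot"])
c=cam("wrist"); h=cv2.cvtColor(robot.read_camera("wrist"),cv2.COLOR_RGB2HSV)
r=cv2.inRange(h,(12,40,100),(22,140,255)); 
T=lambda uv,z:(lambda w:[((w-[.4113,.2602])@u).round(4),((w-[.4113,.2602])@v).round(4)])(atz(c,uv,z)[:2])
n,l,st,ce=cv2.connectedComponentsWithStats(r)
for k in range(1,n):
    if st[k,4]>150: print(st[k],T(ce[k],.02))
E
```

```text
tool_pos: [0.3561, 0.2366, 0.0468]
tool_pos: [0.3589, 0.2387, 0.0513]
contact_force: [-0.4, -0.2, -0.1]
tool in tray -0.05660466843296195 -0.001525139780371402 [ 3.14155988e+00 -2.43283929e-03  3.58908341e-01]
[ 303    0   74  201 4833] [np.float64(0.0373), np.float64(-0.0077)]
[ 385    0   91  178 4745] [np.float64(0.0409), np.float64(-0.0662)]
[ 164   18   54  147 3022] [np.float64(0.0416), np.float64(0.0736)]
[227  28  17 109 486] [np.float64(0.0412), np.float64(0.0462)]
[287  28  14 109 515] [np.float64(0.0387), np.float64(0.0125)]
[603  68  37  69 569] [np.float64(0.0257), np.float64(-0.1809)]
[173 190  17  70 260] [np.float64(-0.05), np.float64(0.0905)]
[289 305  54  24 275] [np.float64(-0.1258), np.float64(0.0001)]
```

```bash
python3 -m jog '[[[-1,-0.0015,0,0.006,0],[-1,-0.0015,0,0.012,0],[-1,-0.0015,0,0.015,0],[-1,-0.0015,0,0.015,0]]]' 15 | grep -E "pos|ct_force"
for i in 1 2 3; do python3 -m jog '[[[-1,0,0,0.0015,0],[-1,0,0,0.003,0],[-1,0,0,0.003,0]]]' 6 | grep -E "pos|ct_force"; done
```

```text
tool_pos: [0.3556, 0.2383, 0.0347]
contact_force: [-0.9, -0.0, -0.6]
tool_pos: [0.3559, 0.2385, 0.0319]
contact_force: [0.3, -0.9, -0.2]
tool_pos: [0.3568, 0.2388, 0.0292]
contact_force: [1.6, 0.9, 1.8]
tool_pos: [0.3565, 0.2387, 0.0261]
contact_force: [3.4, 0.6, 3.8]
```

```bash
python3 -m jog '[[[-1,0,0,0.001,0],[-1,0,0,0.001,0],[-1,0,0,0.001,0]]]' 3 | grep -E "pos|ct_force"
python3 -m jog '[[[-0.45,0,0,0,0],[-0.45,0,0,0,0],[-0.4,0,0,0,0],[-0.35,0,0,0,0]]]' | grep -E "pos|ct_force|open"
python3 -m jog '[[[-0.3,0,0,-0.03,0],[-0.3,0,0,-0.06,0],[-0.3,0,0,-0.1,0],[-0.3,0,0,-0.14,0],[-0.3,-0.02,0,-0.16,0]]]' | grep -E "pos|ct_force|open"
python3 -m jog '[[[-0.3,-0.02,0,0,0],[-0.3,-0.02,0,0,0],[-0.3,-0.02,0,0,0]]]' | grep -E "time|pos|ct_force|open"
cat > chk.py <<'E'
from h import *
c=cam("wrist"); im=robot.read_camera("wrist"); cv2.imwrite("pics/w7.png",im[:,:,::-1])
h=cv2.cvtColor(im,cv2.COLOR_RGB2HSV); y=.362; o=np.array([.4113,.2602]); u=np.array([np.cos(y),np.sin(y)]); v=np.array([-u[1],u[0]])
T=lambda uv,z:(lambda w:(((w-o)@u).round(4),((w-o)@v).round(4)))(atz(c,uv,z)[:2])
m=cv2.inRange(h,(22,140,60),(34,255,255)); n,l,st,ce=cv2.connectedComponentsWithStats(m)
k=1+st[1:,4].argmax(); print("handle",st[k],T(ce[k],.03)); b=st[k]
print("rows",[T((b[0]+b[2]/2,r),.03) for r in (b[1],b[1]+b[3])])
# blade: low-saturation run per tray-x around y~0
for x in np.arange(-.01,.085,.006):
    ys=[yy for yy in np.arange(-.02,.02,.001) for q in [proj(c,np.r_[o+x*u+yy*v,.028])[0].round().astype(int)] if h[q[1],q[0],1]<80]
    print(round(x,3), (round(min(ys),3),round(max(ys),3),len(ys)) if ys else None)
for nm,lo,hi,yy in (("green",(45,100,40),(80,255,255),.06),("red",(170,120,60),(180,255,255),-.064)):
    m=cv2.inRange(h,lo,hi); n,l,st,ce=cv2.connectedComponentsWithStats(m); k=1+st[1:,4].argmax(); print(nm,st[k],T(ce[k],.03))
E
python3 chk.py
```

```text
tool_pos: [0.3548, 0.238, 0.0245]
contact_force: [-0.7, 0.0, -1.6]
tool_pos: [0.3559, 0.2384, 0.025]
contact_force: [-0.1, -0.1, 0.9]
opening: 0.0292
tool_pos: [0.341, 0.2328, 0.1896]
contact_force: [1.2, 0.1, 0.9]
opening: 0.0322
time: 29.13
tool_pos: [0.318, 0.2242, 0.1854]
contact_force: [0.6, 0.2, -0.5]
opening: 0.0322
handle [309 123  21  51 984] (np.float64(-0.0517), np.float64(-0.0014))
rows [(np.float64(-0.0273), np.float64(-0.0016)), (np.float64(-0.0799), np.float64(-0.0016))]
-0.01 (np.float64(-0.006), np.float64(0.003), 10)
-0.004 (np.float64(-0.006), np.float64(0.003), 10)
0.002 (np.float64(-0.006), np.float64(0.003), 10)
0.008 (np.float64(-0.006), np.float64(0.003), 10)
0.014 (np.float64(-0.006), np.float64(0.003), 10)
0.02 (np.float64(-0.006), np.float64(0.003), 10)
0.026 (np.float64(-0.006), np.float64(0.003), 10)
0.032 (np.float64(-0.006), np.float64(0.003), 10)
0.038 (np.float64(-0.006), np.float64(0.003), 10)
0.044 (np.float64(-0.006), np.float64(0.004), 11)
0.05 (np.float64(-0.006), np.float64(0.004), 11)
0.056 (np.float64(-0.006), np.float64(0.003), 10)
0.062 (np.float64(-0.006), np.float64(0.003), 10)
0.068 (np.float64(-0.006), np.float64(0.003), 10)
0.074 None
0.08 None
green [ 247  122   25   51 1061] (np.float64(-0.0515), np.float64(0.0612))Traceback (most recent call last):
  File "chk.py", line 13, in <module>
    m=cv2.inRange(h,lo,hi); n,l,st,ce=cv2.connectedComponentsWithStats(m); k=1+st[1:,4].argmax(); print(nm,st[k],T(ce[k],.03))
                                                                               ~~~~~~~~~~~~~~~^^
ValueError: attempt to get argmax of an empty sequence
```

```bash
python3 -c "
from cell import robot
print(robot.hand_in())"
```

```text
the job is handed in; nothing more can be done
None
```

The job is handed in at about 29 s of the 72 s: the jig gap is set to the yellow feeler's blade, the blade dragged 2–3 N as I drew it out, and the feeler lies level in the middle tray place in line with the green one; I did not re-measure the fence gap afterwards, and my final check on the red feeler failed, so that one is unconfirmed.

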